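Set each round-bottom flask in its heating mantle

ROBOT

A 6-joint arm with a two-finger parallel gripper is mounted at the origin on a cart in front of the work surface, level with it; the furniture and walls round the work are solid. World frame = base frame: x ahead of the robot, y to its left, z up, the work surface at z = 0. Lengths are in m, angles in degrees, forces in N, time in s.
With the tool pointing down it reaches from about 0.25 to 0.725 m from the base axis. Payload 9.7 kg.
Tool frame: the origin (TCP) lies on the mounting face of the last link; the fingertips stand 173 mm ahead of it and the grasp point (between the pads) lies 155 mm ahead of it; z points along the fingers, y is the line along which they close (so a half turn about z gives the same grasp; the last joint's range is limited). The gripper opens to 85 mm and grips with 20 to 120 N. Pads are 22 mm wide; open, the fingers measure 114 mm over their backs; the gripper's body (76 mm by 85 mm) begins 54 mm behind the grasp point. The pads swing forward as they close: fully open they stand 13 mm farther back than shut.
Start: joints at [75.344, 4.979, 10.078, 95.1, 0, 90], TCP at [0.139, 0.532, 0.405] pointing down, gripper open.
Joint ranges: [-179.16, 179.16], [-48.56, 103.87], [-65.8, 70.77], [-126.05, 130.52], [-82.76, 87.17], [-180, 180]. Speed limits (degrees/s): [127.2, 127.2, 147.25, 180, 180, 180].

INTERFACE

Orientations are given as [roll, pitch, yaw] about the fixed x, y, z axes, in that order (R = Rz(yaw) Ry(pitch) Rx(roll)).
In Python, from workcell import bot, camera, camera_model, outline_of, pinpoint gives the robot as it stands.
- The arm moves only by the tool move_arm, never from a script. Its arguments are lists of equal length, an entry for each row: "jaw": the closure, from 0 (fully open) to 1 (shut); "delta_pos": the shift along the world's x, y, z in m, a list of three; "yaw": the turn about the world's z in rad. In form: {"jaw": [jaw, ...], "delta_pos": [[dx, dy, dz], ...], "yaw": [yaw, ...]}. A call has 1 to 10 rows; each row shifts and turns the commanded pose from where the row before left it; what a row does not reach is not made up. A row lasts 1/12 s, in which the tool goes at most 41.7 mm and 7.16 degrees, less where a joint would pass 70% of its speed; a pose out of reach is approached as far as the arm can. A call with a gripper value outside its range is refused whole. The fingers move at their own pace and stop on an object; "force" is the grip in N (left out, the last holds). Time passes only in rows, so rows that do not move let the fingers close. It gives the time, the measured TCP pose, the force, the opening and the grip force at its end, in the units of the state.
- bot.get_obs(): the state, without advancing time (a new reading comes with each control period).
- camera(name): name is "scene" or "top"; returns the picture (384x512x3 uint8, red, green, blue); there is no depth.
- camera_model(name): a dict with "fx", "fy", "cx", "cy" (pixels), "k1" (the pictures are not rectified: a ray, as slopes to the right and down, at radius r is drawn at 1 + k1 r^2 times it, then the intrinsics apply), "R" (3x3) and "t" (3): a world point X has camera coordinates R X + t. Camera axes: x right, y down, z forward; pixel columns grow to the right and rows downward; lengths in m; the calibration is good to about 2 mm. A picture is of the moment at which its call begins. camera_model takes no time and is no camera call.
- bot.job_done(): hands the job in; it is judged then, once.
Trained networks look in the newest picture that a camera, given by its name, has taken for a name from the list of things; names that differ only in an ending like _2 or _b are one class to them, and where a whole thing is asked for, a point or a joint stands for the part that bears it (a point fixed in the world has none). Each returns a list of dicts, best first, with "confidence" (0 to 1); they miss things now and then, are a little off and sometimes report something else, mostly with a low value. They report only what shows in the picture. A call takes as long as a camera call. They do not tell look-alikes from the thing itself.
- outline_of(camera, thing): "mask" (384x512 bool, what is visible of it) and "xy" ([column, row] in pixels, amid what is visible of it).
- pinpoint(camera, thing): "xy" ([column, row] in pixels: a listed point, or the origin of a listed thing).
The state is a dict: "time": time; "q": joint angles; "qd": joint speeds; "joint_efforts": joint torques, N m; "ee_pos": TCP position; "tcp_rot": TCP orientation; "wrist_force": force on the tool from outside, world axes, zero at the start; "torque": the same for the moment, N m; "opening": finger opening in m; "grasp_force": force on a finger pad.
Only numpy, scipy, OpenCV 4.12 (cv2) and the standard library are available. Lean on these libraries where they do the work, as an engineer would, in place of code of your own. Each camera call takes 0.05 s, during which the arm holds its last target. There are 200 camera calls.

TASK

Three empty round-bottom flasks of different sizes wait on cork rings. Lift each one and set it gently, upright and fully down, into the nest of the heating mantle that is made for its bulb size (the smallest flask in the smallest nest, and so on), then let go. The glass must not be tipped over, dropped or banged into a mantle; leave the beaker, the vial and the wash bottle alone.

Things in the scene. Friction and masses are not known exactly. Their poses are not given: they have to be found in the camera images.
- flask_small: The small one of three clear-glass round-bottom flasks: bulb 51 mm in diameter, straight upright neck with a ground joint 22 mm in outer diameter at the top (grip its uppermost 29 mm; the lip is 2.4 mm wider), 90 mm tall in all. Rigid, under 0.2 kg. Starts upright on a cork ring 26 mm high, lowest point 16 mm above the worktop. Origin: lowest point of the bulb; z up the neck.
- flask_medium: The medium one of three clear-glass round-bottom flasks: bulb 64 mm in diameter, straight upright neck with a ground joint 26 mm in outer diameter at the top (grip its uppermost 29 mm; the lip is 2.4 mm wider), 108 mm tall in all. Rigid, under 0.2 kg. Starts upright on a cork ring 26 mm high, lowest point 14.5 mm above the worktop. Origin: lowest point of the bulb; z up the neck.
- flask_large: The large one of three clear-glass round-bottom flasks: bulb 85 mm in diameter, straight upright neck with a ground joint 30 mm in outer diameter at the top (grip its uppermost 29 mm; the lip is 2.4 mm wider), 130 mm tall in all. Rigid, under 0.2 kg. Starts upright on a cork ring 26 mm high, lowest point 12.1 mm above the worktop. Origin: lowest point of the bulb; z up the neck.
- mantle_small: Heating mantle, fixed: round grey housing 89 mm in diameter, 62 mm high, control knob in front, off-white bowl in its top (the nest), rigid, made for a 51 mm bulb, 49 mm wide at the rim. The small flask, seated, has its lowest point 46.1 mm above the mantle's underside, on its axis. Origin: centre of the underside, on the worktop; z up; the knob faces -x.
- mantle_medium: Heating mantle, fixed: round grey housing 102 mm in diameter, 62 mm high, control knob in front, off-white bowl in its top (the nest), rigid, made for a 64 mm bulb, 61 mm wide at the rim. The medium flask, seated, has its lowest point 42.0 mm above the mantle's underside, on its axis. Origin: centre of the underside, on the worktop; z up; the knob faces -x.
- mantle_large: Heating mantle, fixed: round grey housing 123 mm in diameter, 62 mm high, control knob in front, off-white bowl in its top (the nest), rigid, made for a 85 mm bulb, 81 mm wide at the rim. The large flask, seated, has its lowest point 35.4 mm above the mantle's underside, on its axis. Origin: centre of the underside, on the worktop; z up; the knob faces -x.
- beaker_100: Bystander: small clear glass beaker, 53 mm across, 70 mm tall, standing beyond the mantles. Origin: centre of its underside.
- wash_bottle: Bystander: white wash bottle with a red cap and bent spout, 183 mm tall, 66 x 94 mm, standing beyond the flasks. Between it, the flasks and the mantles stands a fixed blue centrifuge with a domed clear lid, 132 mm tall. Origin: centre of its underside.
- vial_0: Bystander: small vial with a black cap, 32 mm in diameter, 54 mm tall, standing to the left of the flasks. Origin: centre of its underside.
There are look-alikes about, which are no part of the job. What is shaped like the flask_small but pink or turquoise is not meant.

How it is judged (in metres and radians):
At the end, for the whole second after the job is handed in: Each of the three flasks sits in the mantle of its own size: its lowest point within 12 mm of the mantle's axis and within 6 mm of its seated height, its neck within 12 degrees of upright, at rest and released (horizontal distance between flask_small and mantle_small below 0.012 m and z of flask_small in the frame of mantle_small between 0.0401 and 0.0521 m and angle between each of flask_small, flask_medium, flask_large's own z axis and vertical below 0.21 rad and linear speed of each of flask_small, flask_medium, flask_large below 0.02 m/s and angular speed of each of flask_small, flask_medium, flask_large below 0.2 rad/s and horizontal distance between flask_medium and mantle_medium below 0.012 m and z of flask_medium in the frame of mantle_medium between 0.036 and 0.048 m and horizontal distance between flask_large and mantle_large below 0.012 m and z of flask_large in the frame of mantle_large between 0.0294 and 0.0414 m); the robot touches nothing.
It fails at once if a flask is tipped over (angle between any of flask_small, flask_medium, flask_large's own z axis and vertical above 0.7 rad).
It fails at once if a flask is dropped or banged into a mantle (arriving at over 0.45 m/s, a fall of about 10 mm, or with over 25 N) (contact force between any of flask_small, flask_medium, flask_large and mantle_small above 25 N or contact force between any of flask_small, flask_medium, flask_large and mantle_medium above 25 N or contact force between any of flask_small, flask_medium, flask_large and mantle_large above 25 N or (linear speed of flask_small above 0.45 m/s and height (world z) of flask_small below 0.065 m and (horizontal distance between flask_small and mantle_small below 0.06 m or horizontal distance between flask_small and mantle_medium below 0.06 m or horizontal distance between flask_small and mantle_large below 0.06 m)) or (linear speed of flask_medium above 0.45 m/s and height (world z) of flask_medium below 0.065 m and (horizontal distance between flask_medium and mantle_small below 0.06 m or horizontal distance between flask_medium and mantle_medium below 0.06 m or horizontal distance between flask_medium and mantle_large below 0.06 m)) or (linear speed of flask_large above 0.45 m/s and height (world z) of flask_large below 0.065 m and (horizontal distance between flask_large and mantle_small below 0.06 m or horizontal distance between flask_large and mantle_medium below 0.06 m or horizontal distance between flask_large and mantle_large below 0.06 m))).
It fails at once if the beaker is pushed away or knocked over (distance of beaker_100 from where it was at the start of the episode above 0.03 m or angle between beaker_100's own z axis and vertical above 0.5 rad).
It fails at once if the wash bottle is pushed away or knocked over (distance of wash_bottle from where it was at the start of the episode above 0.03 m or angle between wash_bottle's own z axis and vertical above 0.5 rad).
It fails at once if the vial is pushed away or knocked over (distance of vial_0 from where it was at the start of the episode above 0.03 m or angle between vial_0's own z axis and vertical above 0.5 rad).
It also fails if it takes over 83 s, if anything falls off the work surface, if the arm or the gripper's body presses on something with over 40 N, if the wrist force passes 120 N, or if a joint passes its speed limit or range.

## Working session

There is one attempt and no reset: what is moved stays moved. The work goes in short steps, Python scripts to look and compute and a tool call to move; the robot and the scene stay as the last step left them, time stands still between calls to the robot, and variables do not carry over. Pictures are saved under pics/ and viewed, at most 14 in all, crops included, and the job is handed in when it is done.

Besides the shell and the picture viewer there is one more tool, called after "Emit:" as name([rows], argument=value, ...), one row to a line, values as JSON. move_arm: Moves the arm, as the interface text tells. Its arguments: {"type":"object","properties":{"jaw":{"type":"array"},"delta_pos":{"type":"array"},"yaw":{"type":"array"},"force":{"type":"number"}},"required":["jaw","delta_pos","yaw"]}

```bash
mkdir -p pics; cat > h.py <<'E'
import numpy as np, cv2
from workcell import bot, camera, camera_model, outline_of, pinpoint
def ray(cam,xy):
    m=camera_model(cam); R=np.array(m["R"]);t=np.array(m["t"])
    d=np.array([(xy[0]-m["cx"])/m["fx"],(xy[1]-m["cy"])/m["fy"]]); u=d.copy()
    for _ in range(20): u=d/(1+m["k1"]*(u@u))
    v=R.T@np.array([u[0],u[1],1]); return -R.T@t, v/np.linalg.norm(v)
def atz(cam,xy,z):
    o,v=ray(cam,xy); return o+v*(z-o[2])/v[2]
def tri(a,b):
    o1,v1=ray("scene",a);o2,v2=ray("top",b)
    s=np.linalg.lstsq(np.c_[v1,-v2],o2-o1,rcond=None)[0]
    p,q=o1+s[0]*v1,o2+s[1]*v2; return (p+q)/2,np.linalg.norm(p-q)
def proj(cam,X):
    m=camera_model(cam); c=np.array(m["R"])@np.array(X)+np.array(m["t"]); u=c[:2]/c[2]; u=u*(1+m["k1"]*(u@u))
    return u*[m["fx"],m["fy"]]+[m["cx"],m["cy"]]
def save(cam,name):
    im=camera(cam); cv2.imwrite(f"pics/{name}.png",im[...,::-1]); return im
E
python3 - <<'E'
from h import *
save("scene","s0");save("top","t0")
for c in("scene","top"):
    m=camera_model(c); print(c,-np.array(m["R"]).T@m["t"],m["fx"])
P={}
for n in["flask_small","flask_medium","flask_large","mantle_small","mantle_medium","mantle_large","beaker_100","wash_bottle","vial_0"]:
    for c in("scene","top"):
        r=pinpoint(c,n); P[n,c]=r
        print(n,c,[(np.round(d["xy"],1).tolist(),round(d["confidence"],2),atz(c,d["xy"],{"flask_small":.016,"flask_medium":.0145,"flask_large":.0121}.get(n,0))[:2].round(3).tolist()) for d in r])
print(bot.get_obs())
E
```

```text
scene [-0.32275109  0.8046232   0.52187987] 387.76563199709386
top [0.39163425 0.21838275 1.41906424] 384.3607510448856
flask_small scene [([285.6, 260.1], 0.89, [0.231, 0.328]), ([189.6, 288.4], 0.62, [0.264, 0.551]), ([285.2, 207.0], 0.57, [0.436, 0.162]), ([260.7, 180.5], 0.57, [0.632, 0.107])]
flask_small top [([266.5, 212.7], 0.59, [0.436, 0.163]), ([223.3, 268.1], 0.59, [0.237, 0.32]), ([161.6, 255.4], 0.58, [0.283, 0.542])]
flask_medium scene [([196.0, 229.5], 0.73, [0.469, 0.43])]
flask_medium top [([194.9, 205.5], 0.64, [0.463, 0.425])]
flask_large scene [([249.4, 227.3], 0.84, [0.404, 0.308])]
flask_large top [([223.0, 222.7], 0.8, [0.4, 0.322])]
mantle_small scene [([275.4, 168.5], 0.71, [0.723, -0.026]), ([298.8, 191.9], 0.7, [0.518, 0.038])]
mantle_small top [([299.0, 188.6], 0.95, [0.526, 0.042]), ([193.4, 203.5], 0.38, [0.471, 0.432])]
mantle_medium scene [([262.6, 180.4], 0.65, [0.659, 0.079])]
mantle_medium top [([288.0, 150.5], 0.7, [0.669, 0.081])]
mantle_large scene [([302.0, 175.8], 0.95, [0.614, -0.06]), ([196.0, 265.1], 0.36, [0.349, 0.493])]
mantle_large top [
[... 386 characters left out ...]
, 237.0], 0.54, [0.348, 0.491])]
{'time': 1.0, 'q': array([ 7.53445033e+01,  4.97946201e+00,  1.00795326e+01,  9.50991319e+01,
       -1.05669045e-03,  9.00010070e+01]), 'qd': array([ 0.00781362,  0.08777529, -0.06575178, -0.03582361,  0.03044131,
       -0.05471304]), 'joint_efforts': array([-1.58322353e-03, -5.20111907e+01,  4.64860189e+01,  1.64450812e-03,
       -1.05424465e-04, -2.33847629e-05]), 'ee_pos': array([0.13915692, 0.53211004, 0.40469057]), 'tcp_rot': array([1.79999061e+02, 1.05667396e-03, 1.65343496e+02]), 'wrist_force': array([ 0.28104366, -0.4362701 , -0.60407057]), 'torque': array([-0.02732137, -0.03046393, -0.05555079]), 'grasp_force': 0.0, 'opening': 0.08491342272850405}
```

```bash
python3 - <<'E'
import cv2
a=cv2.imread("pics/s0.png");b=cv2.imread("pics/t0.png")
cv2.imwrite("pics/s0c.png",cv2.resize(a[130:320,140:370],None,fx=3.1,fy=3.1,interpolation=cv2.INTER_CUBIC))
cv2.imwrite("pics/t0c.png",cv2.resize(b[100:300,120:370],None,fx=3,fy=3,interpolation=cv2.INTER_CUBIC))
E
```

```text
(no output)
```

View pics/s0c.png

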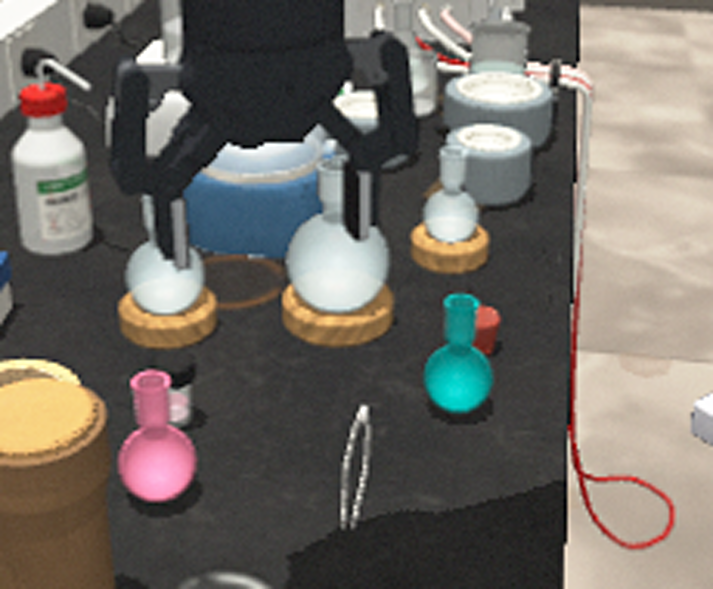

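View pics/t0c.png

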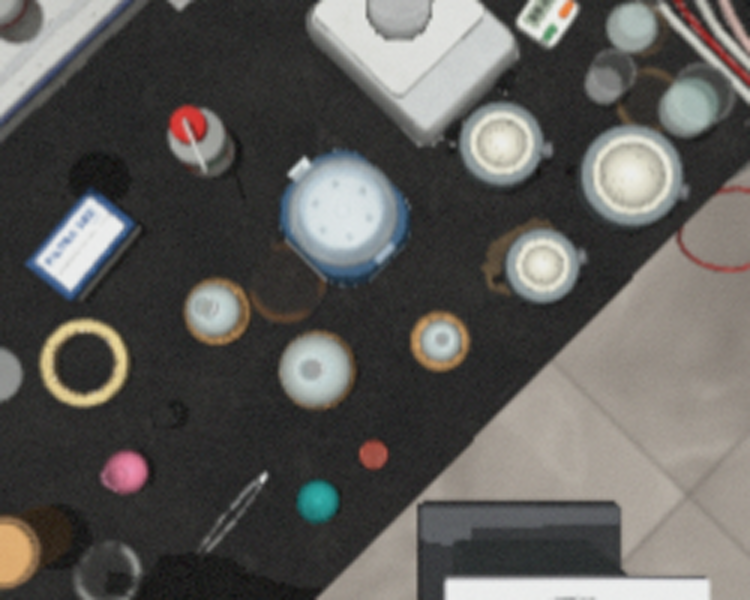

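The scene crop shows the three clear flasks: small at full-picture (285,205), medium (194,220) and large (249,216). Pink (190,278) and turquoise (288,252) are look-alikes. In the top crop the mantles are at (288,149) medium, (330,159) large and (300,188) small. Next I fit silhouettes in both views.

```bash
cat > fit.py <<'E'
from h import *
from scipy.optimize import minimize
F={"flask_small":(.0255,.011,.090,.016),"flask_medium":(.032,.013,.108,.0145),"flask_large":(.0425,.015,.130,.0121)}
M={"mantle_small":.0445,"mantle_medium":.051,"mantle_large":.0615}
th=np.linspace(0,2*np.pi,40,endpoint=False)
def ring(r,z): return np.c_[r*np.cos(th),r*np.sin(th),0*th+z]
def parts(n):
    if n in F:
        R,r,h,_=F[n]
        return [np.vstack([ring(R*np.sin(a),R-R*np.cos(a)) for a in np.linspace(0,np.pi,25)]),np.vstack([ring(r,R),ring(r+.0012,h)])]
    return [np.vstack([ring(M[n],0),ring(M[n],.062)])]
S=4
def render(n,c,p):
    im=np.zeros((384*S,512*S),np.uint8)
    for q in parts(n):
        px=np.array([proj(c,x) for x in q+p]); hull=cv2.convexHull(((px+.5)*S*16).astype(np.int32))
        cv2.fillConvexPoly(im,hull,255,shift=4)
    return cv2.resize(im,(512,384),interpolation=cv2.INTER_AREA)/255.
def fit(n,c,mask,p0,z):
    f=lambda v:np.abs(render(n,c,np.array([v[0],v[1],z]))-mask).sum()
    r=minimize(f,p0,method="Nelder-Mead",options=dict(initial_simplex=[p0,[p0[0]+.006,p0[1]],[p0[0],p0[1]+.006]],xatol=2e-4,fatol=.1,maxiter=60))
    return r.x,r.fun/mask.sum()
def best(c,n,near):
    r=[d for d in outline_of(c,n) if np.linalg.norm(np.array(d["xy"])-near)<25]
    return r[0]["mask"].astype(float) if r else None
E
cat > m.py <<'E'
from fit import *
import sys
G={"flask_small":(.436,.163),"flask_medium":(.463,.425),"flask_large":(.40,.322),"mantle_small":(.526,.042),"mantle_medium":(.669,.081),"mantle_large":(.628,-.073)}
for c in("scene","top"): camera(c)
for n,g in G.items():
    z=F[n][3] if n in F else 0
    pp={}
    for c in("top","scene"):
        m=best(c,n,proj(c,[*g,z+.03]))
        if m is None: print(n,c,"none");continue
        x,e=fit(n,c,m,np.array(g),z); pp[c]=proj(c,[*x,z]); print(n,c,x.round(4),round(e,3))
    if len(pp)==2: p,gap=tri(pp["scene"],pp["top"]); print("   tri",p.round(4),round(gap,4))
E
python3 m.py; python3 - <<'E'
import cv2
b=cv2.imread("pics/s0.png")
cv2.imwrite("pics/small0.png",cv2.resize(b[165:225,255:345],None,fx=7,fy=7,interpolation=cv2.INTER_CUBIC))
E
```

```text
Traceback (most recent call last):
  File "m.py", line 11, in <module>
    x,e=fit(n,c,m,np.array(g),z); pp[c]=proj(c,[*x,z]); print(n,c,x.round(4),round(e,3))
        ~~~^^^^^^^^^^^^^^^^^^^^^
  File "fit.py", line 21, in fit
    r=minimize(f,p0,method="Nelder-Mead",options=dict(initial_simplex=[p0,[p0[0]+.006,p0[1]],[p0[0],p0[1]+.006]],xatol=2e-4,fatol=.1,maxiter=60))
  File "fit.py", line 20, in <lambda>
    f=lambda v:np.abs(render(n,c,np.array([v[0],v[1],z]))-mask).sum()
                      ~~~~~~^^^^^^^^^^^^^^^^^^^^^^^^^^^^^
  File "fit.py", line 16, in render
    px=np.array([proj(c,x) for x in q+p]); hull=cv2.convexHull(((px+.5)*S*16).astype(np.int32))
                 ~~~~^^^^^
  File "h.py", line 15, in proj
    m=camera_model(cam); c=np.array(m["R"])@np.array(X)+np.array(m["t"]); u=c[:2]/c[2]; u=u*(1+m["k1"]*(u@u))
ValueError: time passes only in moves, steps and waits
```

View pics/small0.png

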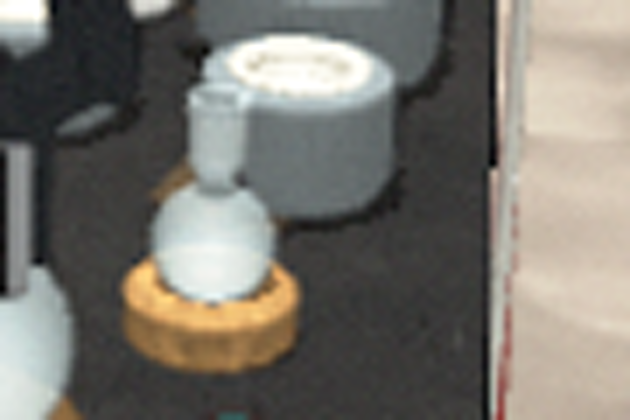

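The crop confirms the clear small flask on its cork ring, at (286,198) in the full picture. The fit failed because it called camera_model too often, so I'll cache the models.

```bash
sed -i 's/^def ray/import functools\n_cm=camera_model\ncamera_model=functools.lru_cache(None)(_cm)\ndef ray/' h.py
python3 m.py
```

```text
flask_small top [0.4329 0.165 ] 0.06
flask_small scene [0.4375 0.1632] 0.114
   tri [0.4333 0.1657 0.0185] 0.0015
flask_medium top [0.4702 0.4354] 0.081
flask_medium scene [0.4725 0.4358] 0.634
   tri [0.4705 0.4359 0.0154] 0.0014
flask_large top [0.3978 0.3136] 0.078
flask_large scene [0.4036 0.3126] 0.21
   tri [0.3985 0.3145 0.015 ] 0.0025
mantle_small top [0.5217 0.0429] 0.069
mantle_small scene [0.5351 0.0319] 0.394
   tri [0.5211 0.0442 0.0084] 0.0006
mantle_medium top [0.6681 0.0903] 0.083
mantle_medium scene [0.7852 0.0101] 3.491
   tri [0.6583 0.0978 0.0589] 0.0055
mantle_large top [ 0.6281 -0.0629] 0.097
mantle_large scene [ 0.6599 -0.0877] 0.515
   tri [ 0.626  -0.0585  0.0176] 0.0024
```

```bash
python3 - <<'E'
from fit import *
im=cv2.imread("pics/t0.png")
# nest: cream pixels (R-B>10, bright)
for n,g in {"mantle_small":(.5217,.0429),"mantle_medium":(.6681,.0903),"mantle_large":(.6281,-.0629)}.items():
    c=proj("top",[*g,.062]); yy,xx=np.mgrid[:384,:512]
    b=im.astype(int); m=((b[...,2]-b[...,0]>8)&(b[...,2]>150)&(np.hypot(xx-c[0],yy-c[1])<16)).astype(np.uint8)
    hull=cv2.convexHull(cv2.findNonZero(cv2.morphologyEx(m,cv2.MORPH_OPEN,np.ones((2,2)))))
    (x,y),r=cv2.minEnclosingCircle(hull); mm=cv2.moments(hull)
    print(n,m.sum(),atz("top",(mm["m10"]/mm["m00"],mm["m01"]/mm["m00"]),.062).round(4),atz("top",(x,y),.062).round(4),"r",r/284)
k=6; x0,y0=175,130
big=cv2.resize(im[y0:y0+100,x0:x0+130],None,fx=k,fy=k,interpolation=cv2.INTER_CUBIC)
big=np.vstack([big]) 
x0b=x0
def circ(p,r,z,col):
    q=np.array([proj("top",v) for v in ring(r,z)+np.array([*p,0])]); cv2.polylines(big,[((q-[x0,y0]+.5)*k).astype(int)],True,col,1)
for n,p in {"flask_small":(.4329,.165),"flask_medium":(.4702,.4354),"flask_large":(.3978,.3136)}.items():
    R,r,h,z=F[n]; circ(p,R,z+R,(0,0,255)); circ(p,r+.0012,z+h,(0,255,0))
for n,p in {"mantle_small":(.5217,.0429),"mantle_medium":(.6681,.0903)}.items(): circ(p,M[n],.062,(0,0,255))
cv2.imwrite("pics/ov.png",big)
E
```

```text
mantle_small 236 [0.5188 0.0405 0.062 ] [0.5186 0.0404 0.062 ] r 0.031070165231194293
mantle_medium 328 [0.6653 0.0873 0.062 ] [0.665  0.0877 0.062 ] r 0.03640251764109437
mantle_large 519 [ 0.6265 -0.0676  0.062 ] [ 0.6269 -0.0677  0.062 ] r 0.046515676337228695
```

View pics/ov.png

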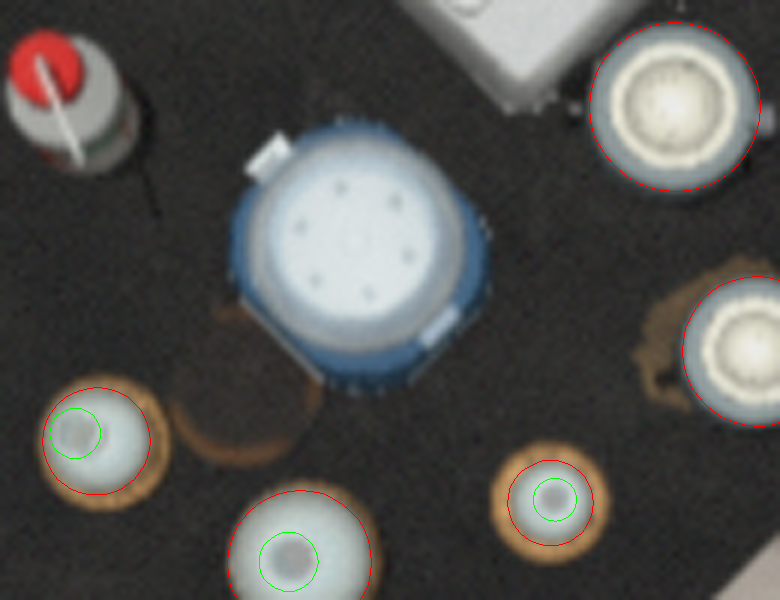

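```bash
python3 - <<'E'
from fit import *
im=cv2.imread("pics/t0.png")
k=6
bi=cv2.resize(im,None,fx=k,fy=k,interpolation=cv2.INTER_CUBIC).astype(int)
yy,xx=np.mgrid[:384*k,:512*k]
def rep(n,m,z):
    m=m.astype(np.uint8)
    cs,_=cv2.findContours(m,cv2.RETR_EXTERNAL,cv2.CHAIN_APPROX_NONE); c=cv2.convexHull(max(cs,key=cv2.contourArea))
    (x,y),ax,_=cv2.fitEllipse(c); px=((x+.5)/k-.5,(y+.5)/k-.5)
    print(n,atz("top",px,z).round(4)[:2],"d",np.array(ax).round(1)/k/384.4*(1.419-z))
for n,g in {"mantle_small":(.5217,.0429),"mantle_medium":(.6681,.0903),"mantle_large":(.6281,-.0629)}.items():
    c=(proj("top",[*g,.062])+.5)*k; near=np.hypot(xx-c[0],yy-c[1])<15*k
    rep(n+" nest",(bi[...,2]-bi[...,0]>10)&(bi[...,2]>150)&near,.062)
    rep(n+" body",(bi[...,1]>75)&(np.hypot(xx-c[0],yy-c[1])<(M[n]+.008)*284*k),.058)
for n,g in {"flask_small":(.4329,.165),"flask_medium":(.4702,.4354),"flask_large":(.3978,.3136)}.items():
    R,r,h,z=F[n]; c=(proj("top",[*g,z+R])+.5)*k
    rep(n+" bulb",(bi[...,0]-bi[...,2]>-8)&(bi[...,1]>95)&(np.hypot(xx-c[0],yy-c[1])<(R+.008)*284*k),z+R)
    c=(proj("top",[*g,z+h])+.5)*k
E
```

```text
mantle_small nest [0.5222 0.0441] d [0.06071904 0.06166042]
mantle_small body [0.5249 0.0432] d [0.09181911 0.10067057]
mantle_medium nest [0.6687 0.0911] d [0.07142725 0.07289815]
mantle_medium body [0.6681 0.0878] d [0.0990183  0.11146935]
mantle_large nest [ 0.6297 -0.0639] d [0.09054904 0.09296133]
mantle_large body [ 0.6305 -0.0661] d [0.12132397 0.13082453]
flask_small bulb [0.4337 0.1639] d [0.04437576 0.04527164]
flask_medium bulb [0.4706 0.4345] d [0.0571875  0.05879422]
flask_large bulb [0.3995 0.3132] d [0.07909308 0.08211009]
```

Fits agree to about 2 mm across methods, and the measured heights match the text.
- **Flasks:** small (.433,.164), medium (.4705,.435), large (.399,.313).
- **Mantles:** small (.522,.0437), medium (.6685,.0905), large (.629,-.064).

I'll place the medium first, since its far mantle is still clear of placed flasks.

Emit:
move_arm([
  [0.033,-0.01,0],
  [0.033,-0.01,0],
  [0.033,-0.01,0],
  [0.033,-0.01,0],
  [0.033,-0.01,0],
  [0.033,-0.01,0],
  [0.033,-0.01,0],
  [0.033,-0.01,0],
  [0.034,-0.01,0],
  [0.034,-0.007,0],
], jaw=[0,0,0,0,0,0,0,0,0,0], yaw=[0,0,0,0,0,0,0,0,0,0], force=30)

```text
time: 2.68
ee_pos: [0.4727, 0.434, 0.4049]
tcp_rot: [180.0, 0.0, 165.3]
wrist_force: [-0.6, 0.6, 1.1]
opening: 0.0856
grasp_force: 0.0
```

Emit:
move_arm([
  [-0.001,0.001,-0.016],
  [-0.001,0,-0.016],
  [0,0,-0.016],
  [0,0,-0.016],
  [0,0,-0.016],
  [0,0,-0.015],
  [0,0,-0.015],
  [0,0,-0.014],
  [0,0,-0.012],
  [0,0,-0.005],
], jaw=[0,0,0,0,0,0,0,0,0,0], yaw=[0,0,0,0,0,0,0,0,0,0])

```text
time: 3.52
ee_pos: [0.4689, 0.4359, 0.2616]
tcp_rot: [-179.9, -0.1, 165.3]
wrist_force: [-0.4, 0.2, 0.1]
opening: 0.0848
grasp_force: 0.0
```

```bash
python3 - <<'E'
from h import *
im=save("scene","g1"); t=save("top","g1t")
a=im[150:270,140:270,::-1]; b=t[160:250,150:280,::-1]
cv2.imwrite("pics/g1c.png",np.hstack([cv2.resize(a,(433,400)),cv2.resize(b,(360,400))]))
E
```

```text
(no output)
```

View pics/g1c.png

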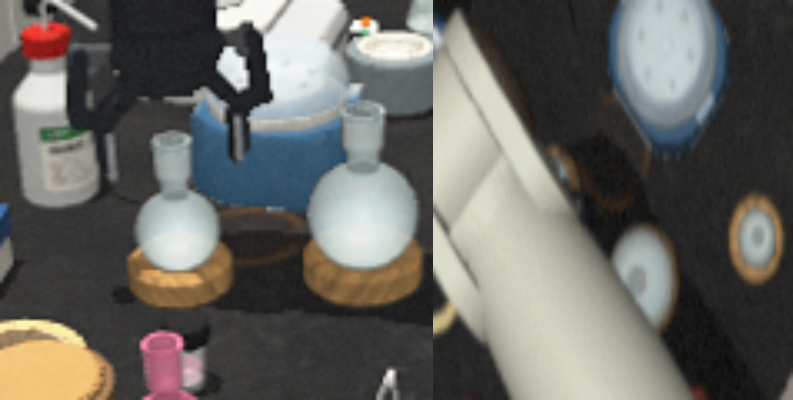

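The fingers straddle the medium neck (scene mid-column 175 of the crop, neck at 172), with the tips below the lip. Closing.

Emit:
move_arm([
  [0,0,0],
  [0,0,0],
  [0,0,0],
  [0,0,0],
  [0,0,0],
  [0,0,0],
  [0,0,0],
  [0,0,0],
  [0,0,0],
  [0,0,0],
], jaw=[0.3,0.5,0.6,0.7,0.8,1,1,1,1,1], yaw=[0,0,0,0,0,0,0,0,0,0])

```text
time: 4.45
ee_pos: [0.4692, 0.4361, 0.2642]
tcp_rot: [180.0, 0.0, 165.3]
wrist_force: [-0.6, -1.2, 4.7]
opening: 0.0251
grasp_force: 29.6
```

Emit:
move_arm([
  [0,0,0.003],
  [0,0,0.006],
  [0,0,0.012],
  [0,0,0.018],
  [0,0,0.02],
  [0,0,0.02],
  [0,0,0.02],
  [0,0,0.02],
  [0,0,0.02],
  [0,0,0.016],
], jaw=[1,1,1,1,1,1,1,1,1,1], yaw=[0,0,0,0,0,0,0,0,0,0])

```text
time: 5.28
ee_pos: [0.4689, 0.4359, 0.4214]
tcp_rot: [179.9, 0.0, 165.3]
wrist_force: [0.3, -0.7, -0.1]
opening: 0.0252
grasp_force: 29.5
```

Emit:
move_arm([
  [0.006,-0.01,0],
  [0.011,-0.02,0],
  [0.016,-0.028,0],
  [0.016,-0.028,0],
  [0.016,-0.028,0],
  [0.016,-0.028,0],
  [0.016,-0.028,0],
  [0.016,-0.028,0],
  [0.016,-0.028,0],
  [0.016,-0.028,0],
], jaw=[1,1,1,1,1,1,1,1,1,1], yaw=[0,0,0,0,0,0,0,0,0,0])

```text
time: 6.12
ee_pos: [0.6147, 0.1798, 0.4183]
tcp_rot: [-180.0, -0.0, 165.3]
wrist_force: [1.1, 0.2, -1.4]
opening: 0.025
grasp_force: 29.6
```

Emit:
move_arm([
  [0.016,-0.028,0],
  [0.016,-0.028,0],
  [0.012,-0.021,0],
  [0.007,-0.012,0],
  [0.002,-0.003,0],
  [0,0,0],
  [0,0,0],
  [0,0,-0.01],
  [0,0,-0.02],
  [0,0,-0.02],
], jaw=[1,1,1,1,1,1,1,1,1,1], yaw=[0,0,0,0,0,0,0,0,0,0])

```text
time: 6.95
ee_pos: [0.6665, 0.0919, 0.3692]
tcp_rot: [179.9, 0.1, 165.5]
wrist_force: [-1.2, 0.6, -1.8]
opening: 0.0254
grasp_force: 29.6
```

Emit:
move_arm([
  [0,0,-0.015],
  [0,-0.001,-0.015],
  [0,0,-0.01],
  [0,0,-0.003],
  [0,0,0],
  [0,0,0],
], jaw=[1,1,1,1,1,1], yaw=[0,0,0,0,0,0])

```text
time: 7.45
ee_pos: [0.667, 0.0897, 0.3266]
tcp_rot: [180.0, 0.0, 165.4]
wrist_force: [0.0, -0.2, -1.1]
opening: 0.0255
grasp_force: 29.6
```

```bash
cat > chk.py <<'E'
from fit import *
import sys
n,fx,fy,fz,mx,my=sys.argv[1],*map(float,sys.argv[2:7]); tag=sys.argv[7]
im=save("scene",tag); k=6
c=proj("scene",[mx,my,.09]).astype(int); x0,y0=c-[55,48]
big=cv2.resize(im[y0:y0+95,x0:x0+110,::-1],None,fx=k,fy=k,interpolation=cv2.INTER_CUBIC)
def circ(p,r,z,col):
    q=np.array([proj("scene",v) for v in ring(r,z)+np.array([*p,0])]); cv2.polylines(big,[((q-[x0,y0]+.5)*k).astype(int)],True,col,1)
R,r,h,_=F[n]; circ((fx,fy),R,fz+R,(0,0,255)); circ((fx,fy),r+.0012,fz+h,(0,255,0))
mm=n.replace("flask","mantle"); circ((mx,my),M[mm],.062,(255,0,255)); circ((mx,my),R*.96,.062,(0,255,255))
cv2.imwrite(f"pics/{tag}c.png",big)
m=best("scene",n,proj("scene",[fx,fy,fz+.03]))
if m is not None: print(fit(n,"scene",m,np.array([fx,fy]),fz))
print(bot.get_obs()["ee_pos"])
E
python3 chk.py flask_medium .668 .0905 .0755 .6685 .0905 d1
```

```text
(array([0.67594608, 0.08717167]), np.float64(0.17062091503267973))
[0.66723186 0.08937967 0.32702034]
```

View pics/d1c.png

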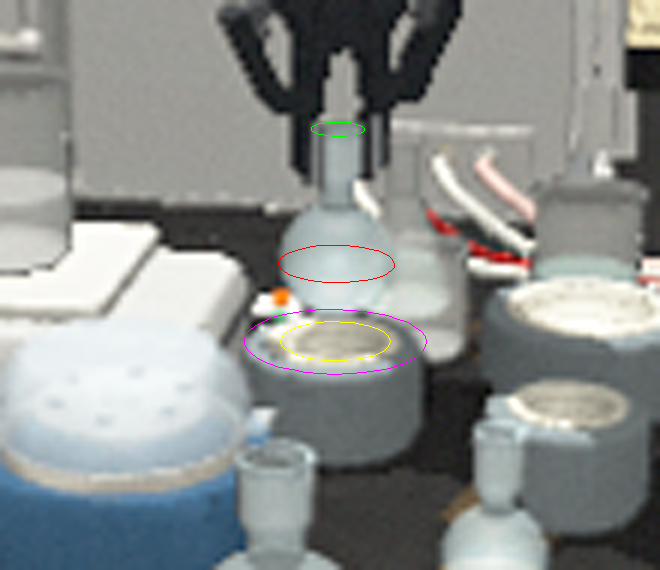

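The flask hangs centred over its nest: drawn bulb centre at (337,262) and nest centre at (335,341) in the crop. Lowering slowly.

Emit:
move_arm([
  [0,0.001,-0.006],
  [0,0,-0.006],
  [0,0,-0.005],
  [0,0,-0.004],
  [0,0,-0.003],
  [0,0,-0.003],
  [0,0,-0.003],
  [0,0,-0.001],
], jaw=[1,1,1,1,1,1,1,1], yaw=[0,0,0,0,0,0,0,0], force=20)

```text
time: 8.22
ee_pos: [0.6671, 0.0901, 0.2941]
tcp_rot: [-180.0, -0.0, 165.3]
wrist_force: [0.2, 0.2, -0.7]
opening: 0.0256
grasp_force: 29.6
```

Emit:
move_arm([
  [0,0,-0.001],
  [0,0,-0.001],
  [0,0,-0.001],
  [0,0,0],
  [0,0,0],
], jaw=[1,1,1,1,1], yaw=[0,0,0,0,0])

```text
time: 8.63
ee_pos: [0.6672, 0.0903, 0.2927]
tcp_rot: [179.9, 0.1, 165.4]
wrist_force: [-0.4, 2.0, 5.5]
opening: 0.0253
grasp_force: 30.1
```

Emit:
move_arm([
  [0,0.001,0],
  [0,0,-0.001],
  [0,0,0],
  [0,0,0],
], jaw=[1,1,1,1], yaw=[0,0,0,0])

```text
time: 8.97
ee_pos: [0.6673, 0.0912, 0.2922]
tcp_rot: [180.0, 0.1, 165.3]
wrist_force: [-0.8, 0.6, 10.5]
opening: 0.0252
grasp_force: 30.6
```

Emit:
move_arm([
  [0,0,0],
  [0,0,0],
  [0,0,0],
  [0,0,0],
  [0,0,0],
  [0,0,0],
  [0,0,0.005],
  [0,0,0.02],
  [0,0,0.025],
  [0,0,0.025],
], jaw=[0.68,0.64,0.6,0.5,0.4,0.2,0,0,0,0], yaw=[0,0,0,0,0,0,0,0,0,0])

```text
time: 9.8
ee_pos: [0.6669, 0.0911, 0.3665]
tcp_rot: [-180.0, -0.1, 165.3]
wrist_force: [0.3, 0.1, 0.2]
opening: 0.0851
grasp_force: 0.0
```

Emit:
move_arm([
  [0,0,0.025],
  [-0.015,0.012,0.005],
  [-0.03,0.025,0],
  [-0.03,0.025,0],
  [-0.03,0.025,0],
  [-0.03,0.025,0],
  [-0.03,0.025,0],
  [-0.03,0.025,0],
  [-0.03,0.025,0],
  [-0.025,0.02,0],
], jaw=[0,0,0,0,0,0,0,0,0,0], yaw=[0,0,0,0,0,0,0,0,0,0])

```text
time: 10.63
ee_pos: [0.415, 0.2992, 0.3964]
tcp_rot: [179.9, 0.0, 165.4]
wrist_force: [0.5, -0.1, 0.3]
opening: 0.0856
grasp_force: 0.0
```

```bash
python3 - <<'E'
from fit import *
save("scene","e1")
for n,g,z in(("flask_medium",(.6685,.0905),.042),("flask_large",(.399,.313),.0121)):
    m=best("scene",n,proj("scene",[*g,z+.03]))
    if m is not None: print(n,fit(n,"scene",m,np.array(g),z))
E
python3 chk.py flask_medium .6685 .0905 .042 .6685 .0905 e2
```

```text
flask_medium (array([0.68248802, 0.08425084]), np.float64(0.1351257400467112))
flask_large (array([0.40301753, 0.31303489]), np.float64(0.0379379910809089))
(array([0.68044703, 0.08565969]), np.float64(0.20707964601769913))
[0.4172871  0.29805807 0.39613421]
```

View pics/e2c.png

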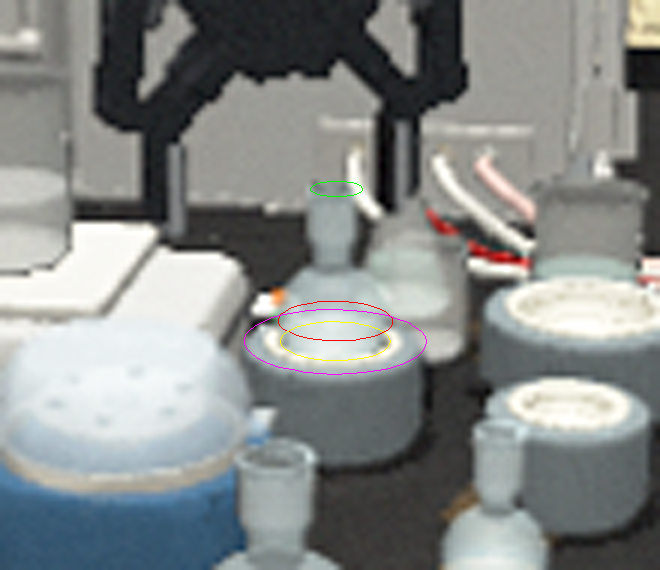

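The medium flask sits upright in its nest: lip at (333,186) in the crop, expected (337,188). Next is the large one.

Emit:
move_arm([
  [-0.01,0.008,0],
  [-0.007,0.007,0],
  [0,0,-0.01],
  [0,0,-0.018],
  [0,0,-0.018],
  [0,0,-0.018],
  [0,0,-0.018],
  [0,0,-0.016],
  [0,0,-0.01],
  [0,0,-0.005],
], jaw=[0,0,0,0,0,0,0,0,0,0], yaw=[0,0,0,0,0,0,0,0,0,0])

```text
time: 11.72
ee_pos: [0.4, 0.3127, 0.2806]
tcp_rot: [-179.9, -0.1, 165.3]
wrist_force: [0.2, -0.1, -0.1]
opening: 0.0854
grasp_force: 0.0
```

Emit:
move_arm([
  [0,0,0.001],
  [0,0,0.001],
  [0,0,0],
  [0,0,0],
  [0,0,0],
  [0,0,0],
  [0,0,0],
  [0,0,0],
  [0,0,0],
  [0,0,0],
], jaw=[0.3,0.5,0.55,0.6,0.7,0.8,1,1,1,1], yaw=[0,0,0,0,0,0,0,0,0,0], force=30)

```text
time: 12.55
ee_pos: [0.4003, 0.3132, 0.2856]
tcp_rot: [179.9, 0.1, 165.3]
wrist_force: [0.1, -0.2, 6.2]
opening: 0.029
grasp_force: 29.4
```

Emit:
move_arm([
  [0,0,0.003],
  [0,0,0.006],
  [0,0,0.012],
  [0,0,0.018],
  [0,0,0.02],
  [0,0,0.02],
  [0,0,0.02],
  [0,0,0.02],
  [0,0,0.015],
  [0,0,0.006],
], jaw=[1,1,1,1,1,1,1,1,1,1], yaw=[0,0,0,0,0,0,0,0,0,0])

```text
time: 13.38
ee_pos: [0.4001, 0.3131, 0.4279]
tcp_rot: [179.8, 0.1, 165.3]
wrist_force: [1.1, 0.2, -1.8]
opening: 0.0292
grasp_force: 29.8
```

Emit:
move_arm([
  [0.006,-0.01,0],
  [0.012,-0.02,0],
  [0.017,-0.028,0],
  [0.017,-0.028,0],
  [0.017,-0.028,0],
  [0.017,-0.028,0],
  [0.017,-0.028,0],
  [0.017,-0.028,0],
  [0.017,-0.028,0],
  [0.017,-0.028,0],
], jaw=[1,1,1,1,1,1,1,1,1,1], yaw=[0,0,0,0,0,0,0,0,0,0])

```text
time: 14.22
ee_pos: [0.5547, 0.0569, 0.4239]
tcp_rot: [-180.0, -0.1, 165.3]
wrist_force: [1.0, 0.8, -0.9]
opening: 0.0289
grasp_force: 29.8
```

Emit:
move_arm([
  [0.017,-0.028,0],
  [0.017,-0.028,0],
  [0.017,-0.028,0],
  [0.014,-0.023,0],
  [0.008,-0.013,0],
  [0.002,-0.003,0],
  [0,0,0],
  [0,0,-0.01],
  [0,0,-0.015],
  [0,0,-0.015],
], jaw=[1,1,1,1,1,1,1,1,1,1], yaw=[0,0,0,0,0,0,0,0,0,0])

```text
time: 15.05
ee_pos: [0.6286, -0.0631, 0.3845]
tcp_rot: [180.0, 0.0, 165.4]
wrist_force: [0.9, 0.7, -1.4]
opening: 0.0291
grasp_force: 29.9
```

Emit:
move_arm([
  [0,0,-0.015],
  [0,0,-0.015],
  [0,0,-0.01],
  [0,0,-0.003],
  [0,0,0],
  [0,0,0],
], jaw=[1,1,1,1,1,1], yaw=[0,0,0,0,0,0])

```text
time: 15.55
ee_pos: [0.629, -0.0636, 0.3425]
tcp_rot: [180.0, 0.0, 165.4]
wrist_force: [0.7, 0.2, -1.1]
opening: 0.0288
grasp_force: 29.9
```

```bash
python3 chk.py flask_large .629 -.0635 .0725 .629 -.064 d2
```

```text
(array([ 0.62497021, -0.05824268]), np.float64(0.13888655462184873))
[ 0.62923446 -0.06377688  0.34286933]
```

View pics/d2c.png

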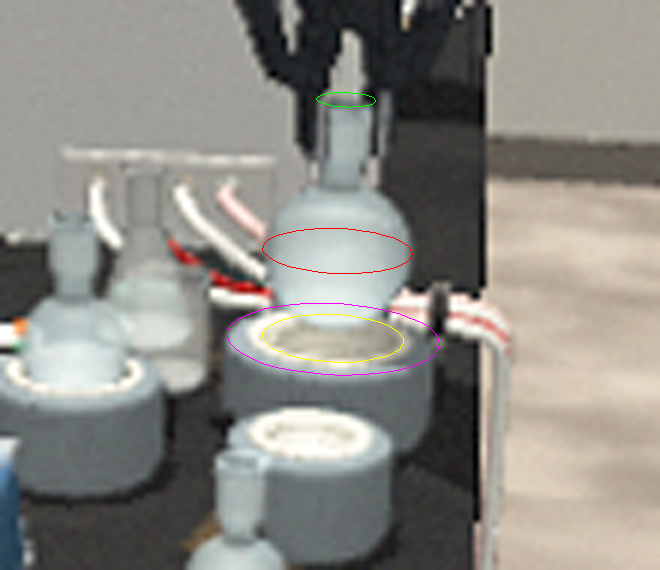

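The large mantle and flask both sit slightly off the overlay (bulb centre at about 339, mantle at about 328 in the crop). I'll quantify that from edge profiles.

```bash
python3 - <<'E'
from fit import *
im=cv2.imread("pics/d2.png").astype(int).sum(2)/3
def prof(row,c0,c1): print(row,c0,im[row-1:row+2,c0:c1].mean(0).round().astype(int).tolist())
p=np.array([629e-3,-.064,0.])
def ext(R,zs):
    q=np.array([proj("scene",v) for z in zs for v in ring(R,z)+p]); return q[:,0].min(),q[:,0].max(),q[:,1].mean()
a=ext(.0615,[.045]); print(a); r=int(a[2]); prof(r,int(a[0])-6,int(a[0])+7); prof(r,int(a[1])-6,int(a[1])+7)
b=ext(.0425,[.0725+.0425+.002]);print(b); r=int(b[2]); prof(r,int(b[0])-6,int(b[0])+7); prof(r,int(b[1])-6,int(b[1])+7)
print(proj("scene",p+[.005,0,.06])-proj("scene",p+[0,0,.06]),proj("scene",p+[0,.005,.06])-proj("scene",p+[0,0,.06]))
E
```

```text
(np.float64(283.17806790944854), np.float64(318.4028999034415), np.float64(162.4916541610292))
162 277 [174, 165, 154, 108, 71, 68, 83, 95, 97, 122, 140, 150, 161]
162 312 [134, 124, 111, 106, 103, 101, 64, 54, 58, 59, 58, 59, 54]
(np.float64(289.46365558988623), np.float64(314.33652636196564), np.float64(142.7156708680243))
142 283 [220, 204, 180, 157, 153, 155, 160, 138, 147, 167, 179, 185, 191]
142 308 [191, 182, 172, 166, 156, 148, 95, 61, 58, 58, 61, 60, 58]
[-0.94629549 -0.40357008] [-1.08350378  0.2753986 ]
```

The flask is only about 2 mm off relative to the mantle. Nudging it by (1, 1) mm and lowering.

Emit:
move_arm([
  [0.001,0.001,-0.005],
  [0,0,-0.006],
  [0,0,-0.006],
  [0,0,-0.004],
  [0,0,-0.003],
  [0,0,-0.003],
  [0,0,-0.002],
  [0,0,-0.001],
  [0,0,0],
], jaw=[1,1,1,1,1,1,1,1,1], yaw=[0,0,0,0,0,0,0,0,0])

```text
time: 16.4
ee_pos: [0.6301, -0.0629, 0.3115]
tcp_rot: [-180.0, -0.0, 165.3]
wrist_force: [0.2, -0.7, -1.1]
opening: 0.0293
grasp_force: 29.9
```

Emit:
move_arm([
  [0,0,-0.001],
  [0,0,-0.001],
  [0,0,-0.001],
  [0,0,0],
  [0,0,0],
], jaw=[1,1,1,1,1], yaw=[0,0,0,0,0])

```text
time: 16.82
ee_pos: [0.6303, -0.0629, 0.3097]
tcp_rot: [180.0, 0.1, 165.3]
wrist_force: [-0.3, -0.7, 6.8]
opening: 0.0294
grasp_force: 30.5
```

Emit:
move_arm([
  [0,0,-0.0005],
  [0,0,0],
  [0,0,0],
  [0,0,0],
  [0,0,0],
  [0,0,0],
  [0,0,0.005],
  [0,0,0.02],
  [0,0,0.025],
  [0,0,0.025],
], jaw=[0.64,0.6,0.56,0.5,0.4,0.2,0,0,0,0], yaw=[0,0,0,0,0,0,0,0,0,0])

```text
time: 17.65
ee_pos: [0.6299, -0.0629, 0.384]
tcp_rot: [-180.0, -0.1, 165.3]
wrist_force: [0.3, 0.0, 0.9]
opening: 0.0856
grasp_force: 0.0
```

Emit:
move_arm([
  [0,0,0.015],
  [-0.013,0.015,0],
  [-0.023,0.027,0],
  [-0.023,0.027,0],
  [-0.023,0.027,0],
  [-0.023,0.027,0],
  [-0.023,0.027,0],
  [-0.023,0.027,0],
  [-0.023,0.027,0],
  [-0.022,0.023,0],
], jaw=[0,0,0,0,0,0,0,0,0,0], yaw=[0,0,0,0,0,0,0,0,0,0])

```text
time: 18.48
ee_pos: [0.4326, 0.1653, 0.3987]
tcp_rot: [180.0, 0.0, 165.4]
wrist_force: [-0.4, 0.9, 0.1]
opening: 0.0852
grasp_force: 0.0
```

Emit:
move_arm([
  [0,0,-0.01],
  [0,0,-0.02],
  [0,0,-0.02],
  [0,0,-0.02],
  [0,0,-0.02],
  [0,0,-0.02],
  [0,0,-0.02],
  [0,0,-0.01],
  [0,0,0],
  [0,0,0],
], jaw=[0,0,0,0,0,0,0,0,0,0], yaw=[0,0,0,0,0,0,0,0,0,0])

```text
time: 19.32
ee_pos: [0.4343, 0.164, 0.2586]
tcp_rot: [-180.0, -0.0, 165.3]
wrist_force: [-0.7, 0.0, 0.1]
opening: 0.0856
grasp_force: 0.0
```

```bash
python3 chk.py flask_small .4335 .1643 .016 .4335 .1643 g3; python3 - <<'E'
from fit import *
for n,g,z in(("flask_large",(.629,-.064),.0354),):
    m=best("scene",n,proj("scene",[*g,z+.05]))
    if m is not None: print(n,fit(n,"scene",m,np.array(g),z))
E
```

```text
(array([0.43552593, 0.16558934]), np.float64(0.09406287654726694))
[0.43457349 0.16417353 0.25959232]
flask_large (array([0.61391552, 0.00282587]), np.float64(2.5840390630960552))
```

View pics/g3c.png

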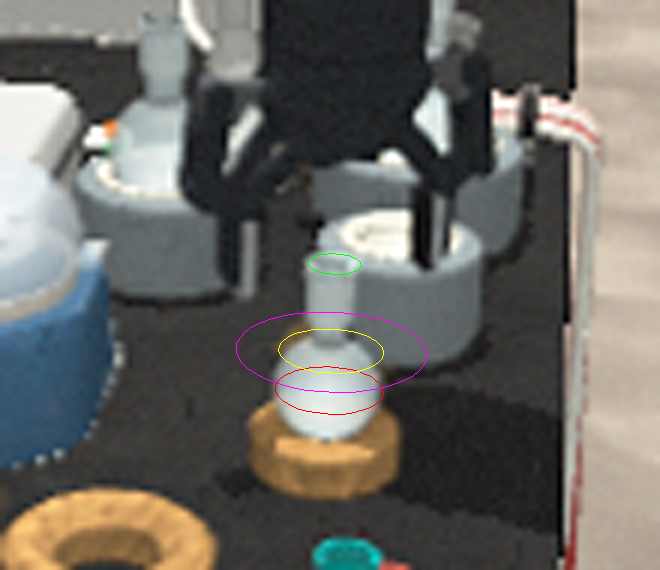

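The open fingers straddle the small neck (crop columns 243 and 437, neck at 332), and the overlay matches the flask. Lower 12 mm and close.

Emit:
move_arm([
  [-0.0005,0,-0.007],
  [0,0,-0.005],
  [0,0,0],
  [0,0,0],
  [0,0,0],
  [0,0,0],
  [0,0,0],
  [0,0,0],
  [0,0,0],
  [0,0,0],
], jaw=[0,0,0.3,0.5,0.6,0.7,0.8,1,1,1], yaw=[0,0,0,0,0,0,0,0,0,0], force=30)

```text
time: 20.3
ee_pos: [0.4338, 0.1642, 0.2465]
tcp_rot: [180.0, 0.0, 165.3]
wrist_force: [0.3, 0.9, 2.4]
opening: 0.0212
grasp_force: 30.0
```

Emit:
move_arm([
  [0,0,0],
  [0,0,0],
  [0,0,0.003],
  [0,0,0.006],
  [0,0,0.012],
  [0,0,0.018],
  [0,0,0.018],
  [0,0,0.014],
  [0,0,0.01],
  [0,0,0.004],
], jaw=[1,1,1,1,1,1,1,1,1,1], yaw=[0,0,0,0,0,0,0,0,0,0])

```text
time: 21.13
ee_pos: [0.4338, 0.1641, 0.3334]
tcp_rot: [179.9, 0.1, 165.3]
wrist_force: [0.7, 0.1, 0.0]
opening: 0.0214
grasp_force: 29.9
```

Emit:
move_arm([
  [0.006,-0.008,0],
  [0.012,-0.0165,0],
  [0.016,-0.022,0],
  [0.016,-0.022,0],
  [0.016,-0.022,0],
  [0.013,-0.018,0],
  [0.007,-0.009,0],
  [0.002,-0.003,0],
  [0,0,0],
  [0,0,0],
], jaw=[1,1,1,1,1,1,1,1,1,1], yaw=[0,0,0,0,0,0,0,0,0,0])

```text
time: 21.97
ee_pos: [0.5213, 0.0439, 0.3308]
tcp_rot: [-180.0, -0.1, 165.3]
wrist_force: [0.0, -0.4, -0.7]
opening: 0.0213
grasp_force: 29.9
```

Emit:
move_arm([
  [0,0,-0.006],
  [0,0,-0.012],
  [0,0,-0.008],
  [0,0,-0.002],
  [0,0,0],
  [0,0,0],
], jaw=[1,1,1,1,1,1], yaw=[0,0,0,0,0,0])

```text
time: 22.47
ee_pos: [0.5215, 0.0438, 0.303]
tcp_rot: [-180.0, -0.0, 165.4]
wrist_force: [-0.3, -0.0, 0.1]
opening: 0.0211
grasp_force: 29.9
```

```bash
python3 chk.py flask_small .522 .0437 .0745 .522 .0437 d3
```

```text
(array([0.51970473, 0.04788575]), np.float64(0.19651105993999024))
[0.52170966 0.04367605 0.30356823]
```

View pics/d3c.png

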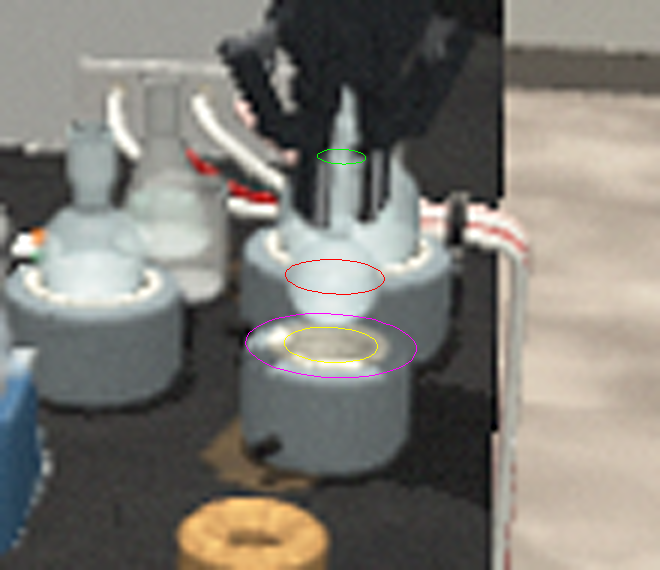

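The small flask hangs over its nest (bulb centre 334, mantle 327 in the crop), the same ~2 mm offset as for the large one. Same nudge, then lower.

Emit:
move_arm([
  [0.001,0.001,-0.004],
  [0,0,-0.005],
  [0,0,-0.004],
  [0,0,-0.003],
  [0,0,-0.003],
  [0,0,-0.002],
  [0,0,-0.002],
  [0,0,-0.001],
  [0,0,0],
], jaw=[1,1,1,1,1,1,1,1,1], yaw=[0,0,0,0,0,0,0,0,0])

```text
time: 23.32
ee_pos: [0.5226, 0.0446, 0.279]
tcp_rot: [-180.0, -0.0, 165.3]
wrist_force: [0.9, 0.2, 0.1]
opening: 0.021
grasp_force: 29.9
```

Emit:
move_arm([
  [0,0,-0.001],
  [0,0,-0.001],
  [0,0,0],
  [0,0,0],
], jaw=[1,1,1,1], yaw=[0,0,0,0])

```text
time: 23.65
ee_pos: [0.5226, 0.0446, 0.2772]
tcp_rot: [-180.0, -0.0, 165.3]
wrist_force: [-0.6, 0.8, 0.2]
opening: 0.0211
grasp_force: 29.9
```

Emit:
move_arm([
  [0,0,-0.001],
  [0,0,-0.0005],
  [0,0,0],
], jaw=[1,1,1], yaw=[0,0,0])

```text
time: 23.9
ee_pos: [0.5227, 0.0446, 0.2766]
tcp_rot: [180.0, 0.1, 165.3]
wrist_force: [-1.9, 0.7, 5.4]
opening: 0.0211
grasp_force: 30.5
```

Seated at the expected height (5 N). Release and retreat.

Emit:
move_arm([
  [0,0,0],
  [0,0,0],
  [0,0,0],
  [0,0,0],
  [0,0,0],
  [0,0,0],
  [0,0,0.005],
  [0,0,0.02],
  [0,0,0.025],
  [0,0,0.025],
], jaw=[0.73,0.69,0.65,0.6,0.4,0.2,0,0,0,0], yaw=[0,0,0,0,0,0,0,0,0,0])

```text
time: 24.73
ee_pos: [0.5224, 0.0446, 0.3516]
tcp_rot: [-180.0, -0.1, 165.3]
wrist_force: [0.4, 0.3, -0.5]
opening: 0.0855
grasp_force: 0.0
```

Emit:
move_arm([
  [0,0,0.025],
  [0,0,0.025],
  [0,0,0.015],
  [-0.02,0.015,0.01],
  [-0.025,0.02,0],
  [-0.025,0.02,0],
  [-0.025,0.02,0],
  [-0.025,0.02,0],
  [-0.015,0.01,0],
  [0,0,0],
], jaw=[0,0,0,0,0,0,0,0,0,0], yaw=[0,0,0,0,0,0,0,0,0,0])

```text
time: 25.57
ee_pos: [0.3853, 0.1508, 0.4268]
tcp_rot: [179.9, 0.0, 165.5]
wrist_force: [-0.1, -0.5, 0.5]
opening: 0.0855
grasp_force: 0.0
```

```bash
python3 - <<'E'
from fit import *
im=save("scene","f"); k=6; x0,y0=225,105
big=cv2.resize(im[y0:y0+100,x0:x0+120,::-1],None,fx=k,fy=k,interpolation=cv2.INTER_CUBIC)
def circ(p,r,z,col):
    q=np.array([proj("scene",v) for v in ring(r,z)+np.array([*p,0])]); cv2.polylines(big,[((q-[x0,y0]+.5)*k).astype(int)],True,col,1)
for n,p,z in(("flask_small",(.522,.0437),.0461),("flask_medium",(.6685,.0905),.042),("flask_large",(.629,-.064),.0354)):
    R,r,h,_=F[n]; circ(p,r+.0012,z+h,(0,255,0)); circ(p,R*.96,.062,(0,0,255))
cv2.imwrite("pics/fc.png",big)
E
```

```text
(no output)
```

View pics/fc.png

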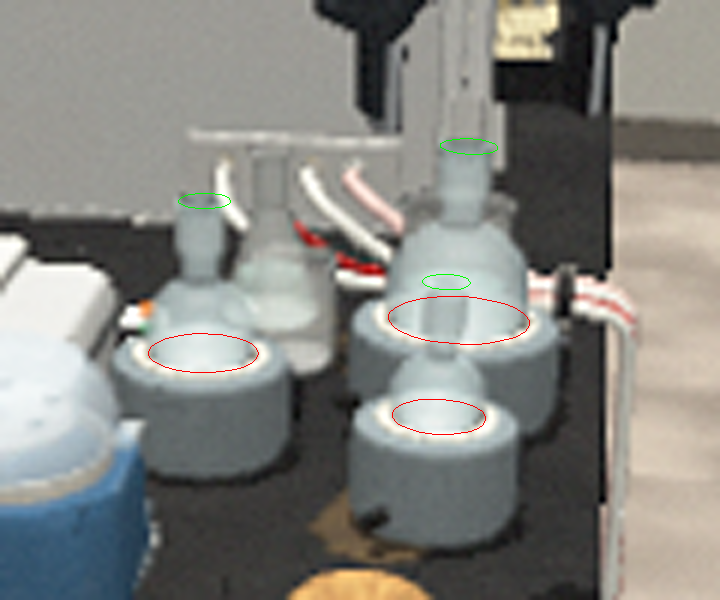

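All three flasks stand upright and fully down in their own nests, with the lips at (202,200), (466,146) and (444,283) in the crop matching the seated heights. The gripper is clear, so I'm handing in.

```bash
python3 -c "
from workcell import bot
print(bot.job_done())"
```

```text
the job is handed in; nothing more can be done
None
```

All three flasks are upright and released in the mantles of their own size, and the job was handed in at about 26 s; the hand-in returned no verdict.

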